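Let a returned puzzle tube roll into the lever-operated returns box

TASK

A returned puzzle tube waits on the chute, stopped by the lid of the returns box. Press the yellow lever right down with your fingertips so that the linked lid opens and the tube rolls in by itself, and keep it down until the tube lies still inside; then let the lever up slowly so that the lid eases fully shut without slamming, and move clear. Do not touch the lid or the tube with any part of the robot, and leave the mug, the stapler and the books where they are.

Things in the scene. Friction and masses are not known exactly. Their poses are not given: they have to be found in the camera images.
- returns: White returns box, fixed to the table, 140 (x) by 186 (y) by 135 mm high with its lid shut, with an open-topped chute of the same width running on from its +y side to y = +256 mm (chute walls 112 mm high, end wall 118). Origin: on the table under the middle of the box. Own -x is the front with the lever, own +y points up the chute. The metal floor falls 12 degrees from the chute's far end to the box's -y wall, where the tube comes to rest at about y = -55 mm.
- lever (a joint): Press lever on the box's front, hinge along the box's y, 79 mm in front of its middle, 85 mm up. 0 = at rest (slopes up 0.2 rad towards its pad, lid shut), 0.42 rad = right down on its stop, lid fully open; the lid turns 2.2 times as far. The lid's weight drives it back up: let go and the lid slams. Pad force about 6 to 10 N to start it, 3 to 7 N to hold it down (lid weight varies).
- lever_pad (a point): Centre of the top face of the lever's yellow pad, 44 mm (along the box's x) by 48 mm (along its y). It lies 105 mm from the lever's hinge, about 180 mm in front of the box's middle and 114 mm above the table at rest; it moves almost straight down, 44 mm, as the lever is pressed right down. 80 mm are free between the pad's centre and the front of the box.
- lid: Blue lid, 140 by 186 by 6 mm, with a 53 mm flap hanging from its +y edge that stops the tube. Hinged along the box's x on the -y rim. Origin: on the hinge, 90 mm to -y of the box's middle, 129 mm up, own y along the lid. It swings up to 0.92 rad, its +y edge then about 290 mm above the table.
- tube: Orange puzzle tube with white end caps and a red band, 57 mm in diameter, 120 mm long, lying along the box's x. Origin: its centre; own x along its length. It starts on the chute against the lid's flap (box frame y = 122, z = 93 mm) and rolls to -y, down into the box, within about a second of the lid opening.
- mug: White mug, 80 mm wide and 92 mm high, standing to the -y side of the lever. Origin: centre of its underside.
- stapler: Black and red stapler, 135 by 36 by 60 mm high, standing to the +y side of the lever. Origin: centre of its underside.
- books: Stack of three books, about 130 by 190 by 78 mm high, beyond the stapler on the +y side. Origin: centre of its underside.
Mind the look-alikes: they are no part of the job. What is meant by the tube is not blue or purple, and is the larger of those in its own colour.

How it is judged:
By the outcome, as a careful person would: the job done as asked, in the order asked, and still so for the second after the job is handed in, with the robot touching nothing.
It also fails if it takes over 38 s, if anything falls off the work surface, if the arm or the gripper's body presses on something with over 40 N, if the wrist force passes 120 N, or if a joint passes its speed limit or range.

ROBOT

A 7-joint arm with a two-finger parallel gripper is mounted at the origin on the work surface. World frame = base frame: x ahead of the robot, y to its left, z up, the work surface at z = 0. Lengths are in m, angles in rad, forces in N, time in s.
With the tool pointing down it reaches from about 0.425 to 0.925 m from the base axis. Payload 6.8 kg.
Tool frame: the origin (TCP) lies at the very end of the fingers, on their centre line; the grasp point (between the pads) lies r.pinch_z behind it (r.pinch_z is the distance from the TCP to the grasp point, in m); z points along the fingers, y is the line along which they close (so a half turn about z gives the same grasp; the last joint's range is limited). The gripper opens to 85 mm and grips with 20 to 120 N. Pads are 22 mm wide; open, the fingers measure 114 mm over their backs; the gripper's body (76 mm by 85 mm) begins 54 mm behind the grasp point. The pads swing forward as they close: fully open they stand 13 mm farther back than shut.
Start: joints at [1.035, 0.477, 0.022, 1.555, -0.011, 1.109, -0.083], TCP at [0.28, -0.614, 0.231] pointing down, gripper open.
Joint ranges: [-2.96, 2.96], [-0.34, 2.1], [-1.41, 1.46], [0.24, 2.44], [-1.37, 4.51], [0.17, 1.92], [-2.96, 2.96]. Speed limits (rad/s): [2.39, 2.39, 3.14, 3.14, 3.14, 3.14, 3.14].

INTERFACE

Orientations are given as a rotation vector (axis times angle).
In Python, from bench import status, grab_frame, camera_model, r gives the robot as it stands. The module is installed in compiled form; this text tells all that it offers.
- The arm moves only by the shell command python3 -m creep 'ROWS' [FORCE]. ROWS is text: rows parted by semicolons, each of 7 numbers parted by spaces: the turn, a rotation vector about the tool's x, y, z in rad, then the shift along the tool's x, y, z in mm, then the opening, from -1 (shut) to 1 (fully open). In form: rx ry rz tx ty tz fingers; .... A call has 1 to 10 rows; each row is the pose to reach, as a shift and turn from the pose commanded when the call began, along the tool's axes at that moment; what a row does not reach only later rows make up. A row lasts 1/8 s, in which the tool goes at most 62.5 mm and 10.7 degrees, less where a joint would pass 70% of its speed; a pose out of reach is approached as far as the arm can. A call with a gripper value outside its range is refused whole. The fingers move at their own pace and stop on an object; FORCE is the grip in N (left out, the last holds). Time passes only in rows, so rows that repeat a pose let the fingers close. It gives the time, the measured TCP pose, the force, the opening and the grip force at its end, in the units of the state.
- status.get_obs(): the state, without advancing time (a new reading comes with each control period).
- grab_frame(name): name is "side" or "top" or "wrist"; returns (picture, depth): 480x640x3 uint8, red, green, blue; 480x640 float32, m along the optical axis (not along the pixel's ray), 0 where there is no reading.
- camera_model(name): a dict with "K" (3x3 intrinsics, pixels), "rvec" (rotation vector, rad) and "tvec" (3), from world to camera coordinates, as OpenCV has them. Camera axes: x right, y down, z forward; pixel columns grow to the right and rows downward; lengths in m; the calibration is good to about 2 mm. A picture is of the moment at which its call begins: read the wrist's pose just before it. camera_model takes no time and is no camera call; for the wrist camera it gives the pose at the moment of the call.
- r.hand_in(): hands the job in; it is judged then, once.
The state is a dict: "clock": time; "joints": joint angles; "qvel": joint speeds; "tau": joint torques, N m; "tcp_pos": TCP position; "orientation": TCP orientation; "contact_force": force on the tool from outside, world axes, zero at the start; "moment": the same for the moment, N m; "grip_width": finger opening in m; "gripper_force": force on a finger pad.
Only numpy, scipy, OpenCV 4.12 (cv2) and the standard library are available. Lean on these libraries where they do the work, as an engineer would, in place of code of your own. Each camera call takes 0.05 s, during which the arm holds its last target. There are 200 camera calls.

## Working session

There is one attempt and no reset: what is moved stays moved. The work goes in short steps, Python scripts to look and compute and a shell command to move; the robot and the scene stay as the last step left them, time stands still between calls to the robot, and variables do not carry over. Pictures are saved under pics/ and viewed, at most 10 in all, crops included, and the job is handed in when it is done.

```bash
mkdir -p pics
python3 - <<'E'
from bench import *
import cv2,numpy as np
for n in("top","side"):
    p,d=grab_frame(n); cv2.imwrite(f"pics/{n}0.png",p[:,:,::-1]); np.savez(f"{n}0.npz",p=p,d=d)
    c=camera_model(n);print(n,c["K"].tolist(),c["rvec"],c["tvec"])
o=status.get_obs();print(o,r.pinch_z)
E
```

```text
top [[616.334656682816, 0.0, 328.19857608645066], [0.0, 616.334656682816, 252.0019396611808], [0.0, 0.0, 1.0]] [ 2.12266743 -2.14437039  0.21745839] [0.00798808 0.61867756 1.2916615 ]
side [[587.6735628013618, 0.0, 326.07549121281386], [0.0, 587.6735628013618, 224.82699031238764], [0.0, 0.0, 1.0]] [ 0.23613513 -2.72330729  1.39745474] [0.56962339 0.1209508  1.05779561]
{'clock': 0.1, 'joints': array([ 1.03488347,  0.47775196,  0.02232542,  1.55631923, -0.01152702,
        1.10929952, -0.08308723]), 'qvel': array([-0.0001463 , -0.00326399,  0.00177513, -0.00320016, -0.00069101,
        0.00029746, -0.00053473]), 'tau': array([ 5.13493156e-03, -5.97757316e+01,  1.61389802e+00, -2.81951880e+01,
        1.28333573e-02,  5.04910131e-03, -8.71995383e-07]), 'tcp_pos': array([ 0.27983743, -0.61368871,  0.23041353]), 'orientation': array([-3.06842516e+00, -6.66611741e-01,  6.85465183e-04]), 'contact_force': array([0.57555189, 0.26034807, 0.15776856]), 'moment': array([ 0.03303805,  0.0124117 , -0.00558881]), 'gripper_force': 0.0, 'grip_width': 0.08493549920293718} 0.0187
```

View pics/top0.png

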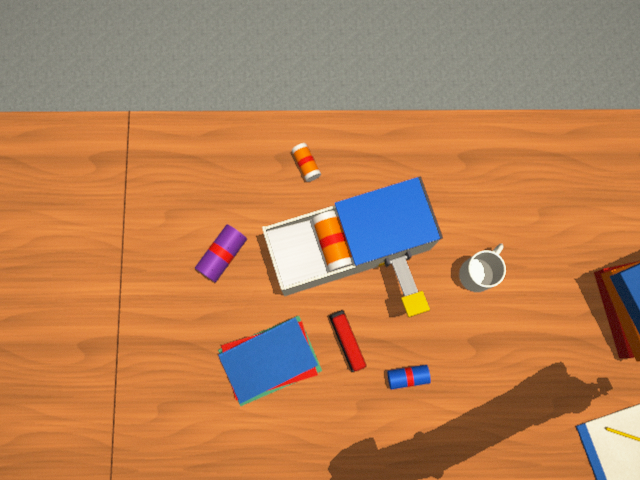

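View pics/side0.png

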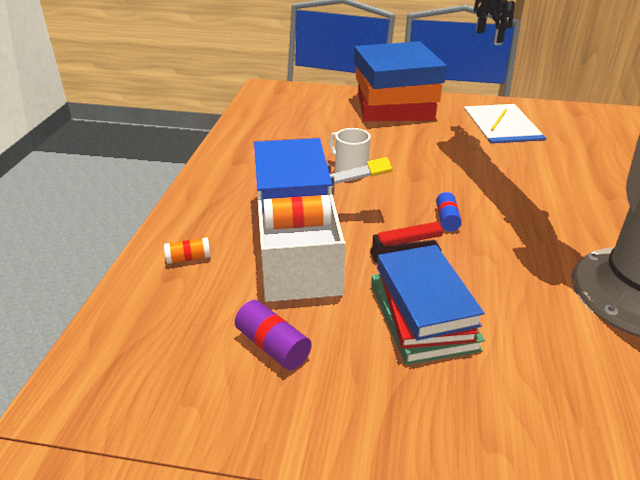

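Top view: the tube candidates are large orange (332,240), small orange (306,162), purple (221,253) and blue (409,377). The large orange one on the chute against the flap fits: it is not blue or purple, and it is the larger orange. The pad is at (415,303), mug (483,270), stapler (347,341). I'll confirm with a crop and measure.

```bash
cat > h.py <<'E'
import numpy as np,cv2
from bench import camera_model
def ray(n,uv,z):
    c=camera_model(n);R=cv2.Rodrigues(np.array(c["rvec"]))[0];o=-R.T@c["tvec"]
    d=R.T@np.linalg.inv(c["K"])@np.array([uv[0],uv[1],1.]);return o+d*(z-o[2])/d[2]
def pts(n,d,m):
    c=camera_model(n);R=cv2.Rodrigues(np.array(c["rvec"]))[0];v,u=np.nonzero(m&(d>0));K=np.array(c["K"])
    P=np.linalg.inv(K)@np.vstack([u,v,np.ones(len(u))])*d[v,u];return (R.T@(P-np.array(c["tvec"]).reshape(3,1))).T
def big(m):
    k,l,s,c=cv2.connectedComponentsWithStats(m.astype(np.uint8));return l==1+s[1:,4].argmax()
E
python3 - <<'E'
from h import *
for n in("top","side"):
    f=np.load(n+"0.npz");p,d=f["p"],f["d"];h=cv2.cvtColor(p,cv2.COLOR_RGB2HSV)
    y=big((h[...,0]>23)&(h[...,0]<33)&(h[...,1]>190)&(h[...,2]>130)&(np.indices(d.shape)[0]>150 if n=="top" else np.indices(d.shape)[0]>140)&(np.indices(d.shape)[1]<450))
    v,u=np.nonzero(y);P=pts(n,d,y);print(n,"pad px",u.mean(),v.mean(),len(u),"ray",ray(n,(u.mean(),v.mean()),.114),"depth med",np.median(P,0), P.min(0),P.max(0))
    if n=="top":
        b=big((h[...,0]>100)&(h[...,0]<125)&(h[...,1]>150)&(np.indices(d.shape)[0]<270)&(np.indices(d.shape)[1]<500))
        rc=cv2.minAreaRect(np.argwhere(b)[:,::-1].astype(np.float32));q=cv2.boxPoints(rc)
        W=np.array([ray(n,x,.135) for x in q]);print("lid",q.round().tolist(),W.round(4).tolist(),"c",W.mean(0))
        e=[W[1]-W[0],W[2]-W[1]];print([ (np.linalg.norm(a),np.degrees(np.arctan2(a[1],a[0]))) for a in e])
        print("mug",ray(n,(483,270),.092),"stapler ends",ray(n,(337,313),.06),ray(n,(357,369),.06))
        cv2.imwrite("pics/crop.png",cv2.resize(p[160:400,240:540,::-1],None,fx=2.5,fy=2.5))
E
```

```text
top pad px 415.147577092511 303.4603524229075 454 ray [ 0.49839344 -0.17565711  0.114     ] depth med [ 0.49875771 -0.17555258  0.11470791] [ 0.47218258 -0.20807993 -0.0013013 ] [ 0.53764289 -0.1486438   0.12525995]
lid [[334.0, 203.0], [420.0, 176.0], [440.0, 238.0], [354.0, 265.0]] [[0.7083, -0.011, 0.135], [0.766, -0.1928, 0.135], [0.6311, -0.2285, 0.135], [0.5758, -0.0496, 0.135]] c [ 0.6702923  -0.12044887  0.135     ]
[(np.float64(0.19071406792554318), np.float64(-72.38318507354641)), (np.float64(0.13958788107614598), np.float64(-165.17993932145635))]
mug [ 0.57046091 -0.32673465  0.092     ] stapler ends [ 0.48497032 -0.01554588  0.06      ] [ 0.36649565 -0.05606627  0.06      ]
side pad px 379.10769230769233 164.51923076923077 260 ray [ 0.49879314 -0.17310865  0.114     ] depth med [ 0.49878018 -0.17355395  0.11433337] [ 0.47392009 -0.20191163  0.10770053] [ 0.52241345 -0.14565143  0.12037008]
```

View pics/crop.png

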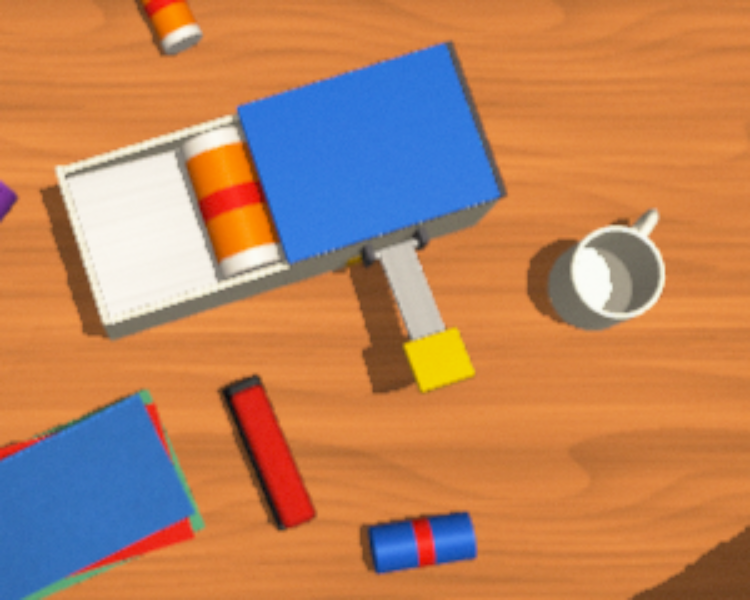

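The crop confirms it: the large orange tube with a red band lies against the lid's flap at crop (230,200), and the yellow pad is at crop (440,358). The pad's world position is about (0.4985, -0.175, 0.114) and the box yaw about 17°. I'll move above the pad with the fingers shut.

```bash
python3 -m creep '0 0 0.13 380 -307 45 -1;0 0 0.13 380 -307 45 -1;0 0 0.13 380 -307 45 -1;0 0 0.13 380 -307 45 -1;0 0 0.13 380 -307 45 -1;0 0 0.13 380 -307 45 -1;0 0 0.13 380 -307 45 -1;0 0 0.13 380 -307 45 -1;0 0 0.13 380 -307 45 -1;0 0 0.13 380 -307 45 -1'
cat > g.py <<'E'
from bench import *
import numpy as np,cv2
o=status.get_obs();R=cv2.Rodrigues(o["orientation"])[0]
print(o["clock"],o["tcp_pos"],o["contact_force"],o["grip_width"],"R",R.round(3).tolist())
print("to pad xyz mm",R.T@(np.array([.4955,-.176,.114])-o["tcp_pos"])*1000)
E
python3 g.py
```

```text
clock: 1.35
tcp_pos: [0.498, -0.1776, 0.186]
orientation: [3.107, 0.466, -0.002]
contact_force: [-0.9, 0.2, -0.2]
grip_width: -0.0002
gripper_force: 0.0
1.35 [ 0.49798089 -0.17762317  0.18600006] [-0.86475469  0.23207691 -0.18998897] -0.00016513141274326898 R [[0.956, 0.293, -0.001], [0.293, -0.956, -0.0], [-0.001, 0.0, -1.0]]
to pad xyz mm [-1.82443387 -2.28028396 72.00187568]
```

```bash
python3 -m creep '0 0 0 -2 -2 30 -1;0 0 0 -2 -2 55 -1;0 0 0 -2 -2 66 -1;0 0 0 -2 -2 72 -1;0 0 0 -2 -2 77 -1;0 0 0 -2 -2 82 -1;0 0 0 -2 -2 87 -1;0 0 0 -2 -2 91 -1;0 0 0 -2 -2 95 -1;0 0 0 -2 -2 95 -1'; python3 g.py
python3 - <<'E'
from bench import *
import cv2
p,d=grab_frame("side");cv2.imwrite("pics/s1.png",p[:,:,::-1])
E
```

```text
clock: 2.6
tcp_pos: [0.495, -0.1775, 0.092]
orientation: [3.106, 0.463, -0.002]
contact_force: [-4.8, -0.8, 5.5]
grip_width: -0.0002
gripper_force: 3.2
2.6 [ 0.4950029  -0.17749767  0.0920079 ] [-4.82984161 -0.83876681  5.47674508] -0.00022021602130594103 R [[0.957, 0.292, -0.001], [0.292, -0.957, -0.001], [-0.002, 0.001, -1.0]]
to pad xyz mm [  0.87721657  -1.26964824 -21.99456591]
```

View pics/s1.png

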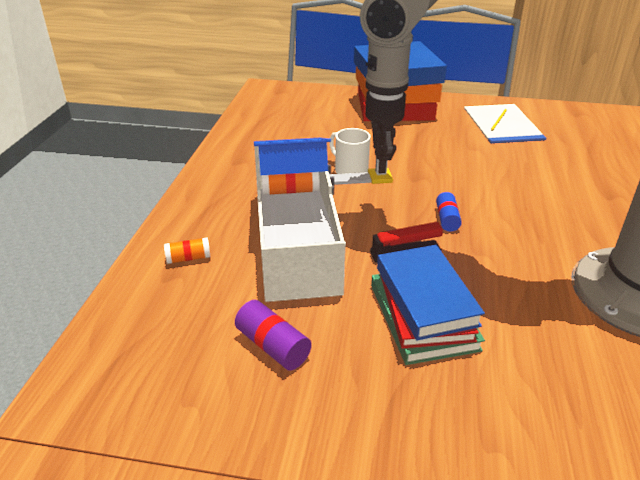

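The lid is half open at (292,155) and the tube is already rolling in at (290,183). Pressing on to the stop.

```bash
python3 -m creep '0 0 0 0 0 6 -1;0 0 0 0 0 12 -1;0 0 0 0 0 18 -1;0 0 0 0 0 21 -1;0 0 0 0 0 23 -1;0 0 0 0 0 24 -1;0 0 0 0 0 24 -1'
```

```text
clock: 3.52
tcp_pos: [0.4961, -0.1773, 0.0703]
orientation: [3.105, 0.463, 0.001]
contact_force: [-11.1, 0.2, 29.9]
grip_width: 0.0001
gripper_force: 15.9
```

The lever is on its stop (force risen to 30 N). I'll hold there while the tube settles.

```bash
python3 -m creep '0 0 0 0 0 -1 -1;0 0 0 0 0 -1 -1;0 0 0 0 0 -1 -1;0 0 0 0 0 -1 -1;0 0 0 0 0 -1 -1;0 0 0 0 0 -1 -1;0 0 0 0 0 -1 -1;0 0 0 0 0 -1 -1;0 0 0 0 0 -1 -1;0 0 0 0 0 -1 -1'
python3 -m creep '0 0 0 0 0 0 -1;0 0 0 0 0 0 -1;0 0 0 0 0 0 -1;0 0 0 0 0 0 -1;0 0 0 0 0 0 -1;0 0 0 0 0 0 -1;0 0 0 0 0 0 -1;0 0 0 0 0 0 -1;0 0 0 0 0 0 -1;0 0 0 0 0 0 -1'
python3 - <<'E'
from bench import *
import cv2,time,numpy as np
a,_=grab_frame("side")
for i in range(4): grab_frame("top")
b,_=grab_frame("side")
print(np.abs(a[150:230,250:340].astype(int)-b[150:230,250:340]).max())
s=b[100:300,200:440,::-1];cv2.imwrite("pics/s2.png",cv2.resize(s,None,fx=2.5,fy=2.5))
E
```

```text
clock: 4.78
tcp_pos: [0.4961, -0.1773, 0.0706]
orientation: [3.105, 0.463, 0.001]
contact_force: [-8.5, -0.6, 21.7]
grip_width: 0.0002
gripper_force: 11.7
clock: 6.02
tcp_pos: [0.4961, -0.1773, 0.0706]
orientation: [3.105, 0.464, 0.001]
contact_force: [-9.3, -1.0, 22.9]
grip_width: 0.0003
gripper_force: 11.7
13
```

View pics/s2.png

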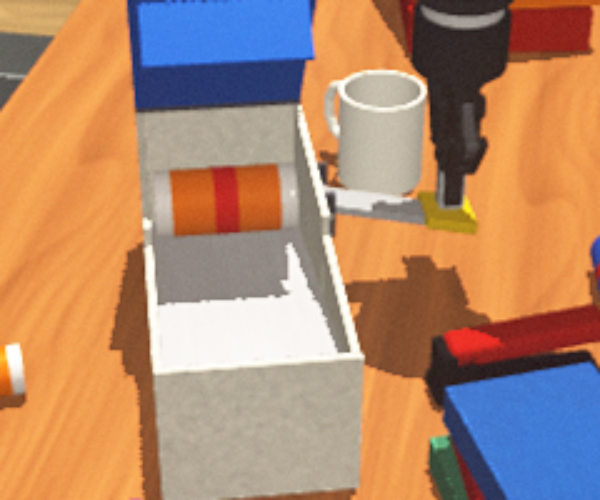

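The tube lies still against the far wall at crop (225,200), with the lid wide open. Now I'll let the lever up slowly.

```bash
python3 -m creep '0 0 0 0 0 -1 -1;0 0 0 0 0 -2 -1;0 0 0 0 0 -3.5 -1;0 0 0 0 0 -5 -1;0 0 0 0 0 -6.5 -1;0 0 0 0 0 -8 -1;0 0 0 0 0 -9.5 -1;0 0 0 0 0 -11 -1;0 0 0 0 0 -12.5 -1;0 0 0 0 0 -14 -1'
python3 -m creep '0 0 0 0 0 -1.5 -1;0 0 0 0 0 -3 -1;0 0 0 0 0 -4.5 -1;0 0 0 0 0 -6 -1;0 0 0 0 0 -7.5 -1;0 0 0 0 0 -9 -1;0 0 0 0 0 -10.5 -1;0 0 0 0 0 -12 -1;0 0 0 0 0 -13 -1;0 0 0 0 0 -14 -1'
```

```text
clock: 7.58
tcp_pos: [0.4959, -0.1759, 0.0824]
orientation: [3.107, 0.466, -0.0]
contact_force: [-2.7, -3.5, 4.1]
grip_width: -0.0
gripper_force: 2.6
clock: 8.82
tcp_pos: [0.4965, -0.1758, 0.0967]
orientation: [3.106, 0.467, 0.002]
contact_force: [-2.2, -3.1, 5.4]
grip_width: -0.0
gripper_force: 2.8
```

Still in contact. About 17 mm remains, so I'll slow towards the end.

```bash
python3 -m creep '0 0 0 0 0 -1 -1;0 0 0 0 0 -2 -1;0 0 0 0 0 -3 -1;0 0 0 0 0 -4 -1;0 0 0 0 0 -5 -1;0 0 0 0 0 -6 -1;0 0 0 0 0 -7 -1;0 0 0 0 0 -8 -1;0 0 0 0 0 -9 -1;0 0 0 0 0 -10 -1'
python3 -m creep '0 0 0 0 0 -0.6 -1;0 0 0 0 0 -1.2 -1;0 0 0 0 0 -1.8 -1;0 0 0 0 0 -2.4 -1;0 0 0 0 0 -3 -1;0 0 0 0 0 -3.6 -1;0 0 0 0 0 -4.2 -1;0 0 0 0 0 -4.8 -1;0 0 0 0 0 -5.4 -1;0 0 0 0 0 -6 -1'
python3 -m creep '0 0 0 0 0 -0.6 -1;0 0 0 0 0 -1.2 -1;0 0 0 0 0 -1.8 -1;0 0 0 0 0 -2.4 -1;0 0 0 0 0 -3 -1;0 0 0 0 0 -3.6 -1;0 0 0 0 0 -4.2 -1;0 0 0 0 0 -4.8 -1;0 0 0 0 0 -5.4 -1;0 0 0 0 0 -6 -1'
```

```text
clock: 10.07
tcp_pos: [0.498, -0.1753, 0.1072]
orientation: [3.106, 0.467, 0.006]
contact_force: [1.0, -2.6, 5.4]
grip_width: -0.0001
gripper_force: 2.9
clock: 11.32
tcp_pos: [0.4993, -0.1749, 0.1136]
orientation: [3.106, 0.468, 0.01]
contact_force: [3.0, -2.0, 4.4]
grip_width: -0.0001
gripper_force: 2.9
clock: 12.58
tcp_pos: [0.4949, -0.176, 0.1178]
orientation: [-3.106, -0.465, 0.003]
contact_force: [0.1, 0.8, -0.9]
grip_width: -0.0001
gripper_force: 0.0
```

The contact is gone, so the lever is at rest. Now I'll move clear and check.

```bash
python3 -m creep '0 0 0 0 0 -5 -1;0 0 0 0 0 -20 -1;0 0 0 0 0 -50 -1;0 0 0 0 0 -80 -1;0 0 0 -60 0 -100 -1;0 0 0 -120 0 -110 -1;0 0 0 -120 0 -110 -1;0 0 0 -120 0 -110 -1'
python3 - <<'E'
from bench import *
import cv2,numpy as np
t,_=grab_frame("top");p,_=grab_frame("side")
i=np.hstack([t[140:400,200:540],p[100:360,220:500]]);cv2.imwrite("pics/f.png",cv2.resize(i[:,:,::-1],(800,336)))
o=status.get_obs();print(o["clock"],abs(o["qvel"]).max(),o["contact_force"])
E
```

```text
clock: 13.58
tcp_pos: [0.3818, -0.2112, 0.2294]
orientation: [3.106, 0.465, 0.003]
contact_force: [0.3, 0.6, -0.2]
grip_width: 0.0003
gripper_force: 0.0
13.675 0.011811157391335895 [ 0.43612236 -0.76883122  0.31452017]
```

View pics/f.png

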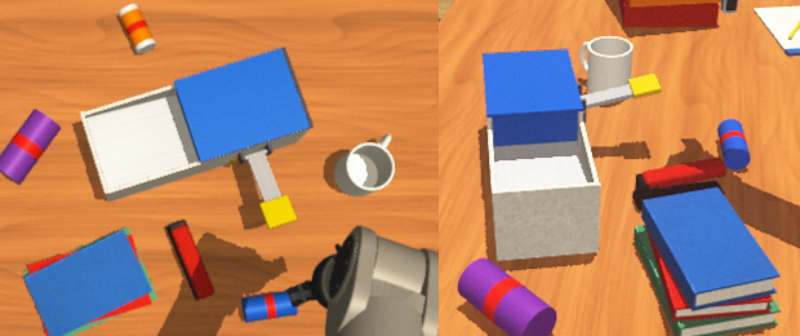

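The lid is fully shut at (245,105), the chute is empty, the lever is back up at (278,212), the mug, stapler and books have not moved, and the arm is clear. Handing in.

```bash
python3 -c "
from bench import r
print(r.hand_in())"
```

```text
the job is handed in; nothing more can be done
None
```

The tube is in the returns box, the lid eased fully shut, the arm is clear, and the job was handed in at about 14 s.

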